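# Hook the short stick out of the straw rack

### The job

The short square gauge stick has slipped deep into one of the narrow slots of the straw-sorting rack, where fingers do not fit. Take the hooked pick from its rest, reach its hook down into that slot behind the stick and drag the stick out through the slot's open front until it lies wholly on the rack's apron, without touching it with the gripper. Leave the long stick where it lies and lay the pick back in its rest as it was.

Things in the scene. Friction and masses are not known exactly. Their poses are not given: they have to be found in the camera images.
- pick: Hooked pick, 140 g: square-sided wooden handle 130 x 22 x 24 high, brass rear knob; steel shank ahead, then bent straight down. Origin: centre of handle's underside; x towards the hook, z up. Hook 6 thick, at x = 190, tip at z = -40. Starts level in a fixed rest: two open-topped yokes 12 thick at x = -45 and 45, floor 50, tops 70 above table, base plate 8 high between; put it back there as it was.
- short_stick: Short square stick of light wood, 40 long, 16 wide, 16 high, 20 g, lying loose in any one of the rack's three slots. Origin: centre of its underside; x along its length towards the slot's closed rear end, z up. At the start it lies within 10 of the slot's middle, so 28 or more are free between it and the rear wall.
- long_stick: Long square stick of light wood, 80 long, 16 wide, 16 high, lying in another slot; leave it. Origin: centre of its underside; x along its length towards the slot's rear. (The third slot holds a round dowel 60 long, 16 thick.)
- rack: Fixed dark wooden rack, 116 wide, 32 high. Origin: underside, below the middle of the middle slot; x along the slots to their closed rear, z up. Slots 20 wide, x = -60 to 60, centred at y = -36, 0, 36, floor at z = 8, open above and at the front (x = -60); rear wall 12 thick. In front, at floor level, the apron: x = -60 to -174, with rims to z = 16.
There are look-alikes about, which are no part of the job. What is shaped like the short_stick but blue or green is not meant.

How it is judged:
On the way, in this order (a step that is already met when the one before it is completed fails the run):
1. the pick is lifted out of its rest (distance of pick from where it was at the start of the episode above 0.03 m and height (world z) of pick above 0.065 m), for 0.1 s.
2. the hook reaches down into the slot behind the short stick (x of short_stick in the frame of pick between 0.12 and 0.178 m and y of short_stick in the frame of pick between -0.018 and 0.018 m and z of short_stick in the frame of pick above -0.056 m and x of short_stick in the frame of rack above -0.04 m), for 0.1 s.
3. the short stick is drawn wholly out of the slot onto the apron, the hook still behind it (x of short_stick in the frame of rack between -0.172 and -0.08 m and x of short_stick in the frame of pick between 0.12 and 0.178 m and y of short_stick in the frame of pick between -0.018 and 0.018 m), for 0.1 s.
At the end, for the whole second after the job is handed in: The short stick rests on the rack's apron, wholly clear of the slots (its origin at x below -80 mm in the rack's frame, inside the rims), and the pick lies released and still in its rest, within 20 mm of its starting place and 10 degrees of upright (x of short_stick in the frame of rack between -0.172 and -0.08 m and y of short_stick in the frame of rack between -0.055 and 0.055 m and z of short_stick in the frame of rack between 0 and 0.035 m and linear speed of each of short_stick, pick below 0.02 m/s and distance of pick from where it was at the start of the episode below 0.02 m and angle between pick's own z axis and vertical below 0.17 rad and contact force between pick and the fingers below 0.05 N); the robot touches nothing.
It fails at once if the gripper or arm touches the short stick (contact force between any of the fingers, the arm and short_stick above 0.5 N).
It fails at once if the long stick is moved more than 15 mm (distance of long_stick from where it was at the start of the episode above 0.015 m).
It also fails if it takes over 48 s, if anything falls off the work surface, if the arm or the gripper's body presses on something with over 40 N, if the wrist force passes 120 N, or if a joint passes its speed limit or range.

### The arm

A 7-joint arm with a two-finger parallel gripper is mounted at the origin on the work surface. World frame = base frame: x ahead of the robot, y to its left, z up, the work surface at z = 0. Lengths are in m, angles in rad, forces in N, time in s.
With the tool pointing down it reaches from about 0.35 to 0.9 m from the base axis. Payload 7.2 kg.
Tool frame: the origin (TCP) lies on the centre line of the jaws, within the pads' length; the fingertips stand 8 mm ahead of it and the grasp point (between the pads) lies 11 mm behind it (tips_ahead is the distance from the TCP to the fingertips, in m); z points along the fingers, y is the line along which they close (so a half turn about z gives the same grasp; the last joint's range is limited). The gripper opens to 88 mm and grips with 3 to 60 N. Pads are 20 mm wide; open, the fingers measure 115 mm over their backs; the gripper's body (75 mm by 178 mm) begins 61 mm behind the grasp point.
Start: joints at [1.068, 0.411, -0.013, 1.596, 0.006, 1.134, -0.082], TCP at [0.263, -0.567, 0.192] pointing down, gripper open.
Joint ranges: [-2.95, 2.95], [-0.29, 1.99], [-1.47, 1.44], [0.14, 2.54], [-1.03, 4.17], [0.13, 1.85], [-2.86, 2.86]. Speed limits (rad/s): [2.39, 2.39, 3.01, 3.01, 3.14, 3.14, 3.14].

### API

Orientations are given as a rotation vector (axis times angle).
In Python, from plant import * gives the robot as it stands.
- The arm moves only by the tool move_arm, never from a script. Its argument "increments" is a list of rows, each a list of 7 numbers: the shift along the tool's x, y, z normalised to -1 to 1, where 1 is 0.03 m, then the turn, a rotation vector about the tool's x, y, z normalised to -1 to 1, where 1 is 8 degrees, then the opening, from 0 (shut) to 1 (fully open). A call has 1 to 8 rows; each row shifts and turns the commanded pose from where the row before left it, along the tool's axes as they then stand; what a row does not reach is not made up. A row lasts 1/10 s, in which the tool goes at most 50 mm and 8.59 degrees, less where a joint would pass 70% of its speed; a pose out of reach is approached as far as the arm can. A call with a number of a shift or a turn outside -1 to 1 is refused whole. A call with a gripper value outside its range is refused whole. The fingers move at their own pace and stop on an object; "grip_force" is the grip in N (left out, the last holds). Time passes only in rows, so rows that do not move let the fingers close. It gives the time, the measured TCP pose, the force, the opening and the grip force at its end, in the units of the state.
- sense(): the state, without advancing time (a new reading comes with each control period).
- capture(name): name is "scene" or "top" or "wrist"; returns the picture (480x640x3 uint8, blue, green, red); there is no depth.
- get_calibration(name): a dict with "camera_matrix" (3x3 intrinsics, pixels), "k1" (the pictures are not rectified: a ray, as slopes to the right and down, at radius r is drawn at 1 + k1 r^2 times it, then the intrinsics apply), "extrinsics" (4x4, takes a point from world to camera coordinates); the wrist camera has in their place "T_tool_cam" (4x4, takes a point from camera to tool coordinates, whose origin is the TCP and whose axes are the flange's). Camera axes: x right, y up, looking along -z (the intrinsics and any distortion apply to the point x, -y, -z); pixel columns grow to the right and rows downward; lengths in m; the calibration is good to about 2 mm. A picture is of the moment at which its call begins: read the wrist's pose just before it. get_calibration takes no time and is no camera call.
- hand_in(): hands the job in; it is judged then, once.
Trained networks look in the newest picture that a camera, given by its name, has taken for a name from the list of things; names that differ only in an ending like _2 or _b are one class to them, and where a whole thing is asked for, a point or a joint stands for the part that bears it (a point fixed in the world has none). Each returns a list of dicts, best first, with "confidence" (0 to 1); they miss things now and then, are a little off and sometimes report something else, mostly with a low value. They report only what shows in the picture. A call takes as long as a camera call. They do not tell look-alikes from the thing itself.
- boxes_of(camera, target): "point" ([column, row] as shares, 0 to 1, of the picture: columns of its width, rows of its height, amid what is visible of it).
The state is a dict: "time": time; "joint_pos": joint angles; "qd": joint speeds; "joint_torque": joint torques, N m; "position": TCP position; "ee_rot": TCP orientation; "wrist_force": force on the tool from outside, world axes, zero at the start; "wrist_torque": the same for the moment, N m; "finger_gap": opening from 0.0 (shut) to 1.0 (fully open); "grip_force": force on a finger pad.
Only numpy, scipy, OpenCV 4.12 (cv2) and the standard library are available. Lean on these libraries where they do the work, as an engineer would, in place of code of your own. Each camera call takes 0.05 s, during which the arm holds its last target. There are 200 camera calls.

## Working session

There is one attempt and no reset: what is moved stays moved. The work goes in short steps, Python scripts to look and compute and a tool call to move; the robot and the scene stay as the last step left them, time stands still between calls to the robot, and variables do not carry over. Pictures are saved under pics/ and viewed, at most 10 in all, crops included, and the job is handed in when it is done.

Besides the shell and the picture viewer there is one more tool, called as a command line: name --pt "numbers of a row" for each row, then --argument value for the rest. move_arm: Moves the arm, as the interface text tells. Scaled input: -1 to 1 covers 0.03 m each way for a shift and 8 degrees each way for a turn. Its arguments: {"type":"object","properties":{"increments":{"type":"array","items":{"type":"array","items":{"type":"number"}}},"grip_force":{"type":"number"}},"required":["increments"]}

```bash
ls; mkdir -p pics
python3 - <<'E'
from plant import *
import cv2
print(sense())
for c in ("scene","top"):
    im=capture(c); cv2.imwrite(f"pics/{c}0.png",im)
    for t in ("pick","short_stick","long_stick","rack"):
        print(c,t,[(round(d['point'][0]*640),round(d['point'][1]*480),round(d['confidence'],2)) for d in boxes_of(c,t)])
    print(get_calibration(c))
print(get_calibration("wrist"))
E
```

```text
pics
{'time': 0.0, 'joint_pos': array([ 1.06777414,  0.41188997, -0.01271413,  1.59705728,  0.00562168,
        1.13431166, -0.08220394]), 'qd': array([-0.00017546,  0.00036851,  0.00077127, -0.00126045, -0.00043012,
        0.00137621,  0.00193479]), 'joint_torque': array([ 4.24455757e-04, -5.87963068e+01,  6.41750526e-01, -2.91070640e+01,
       -5.38851251e-02,  1.84630608e-02,  9.15730288e-05]), 'position': array([ 0.26299235, -0.5663466 ,  0.1915099 ]), 'ee_rot': array([-3.06610505e+00, -6.77361896e-01,  7.56877149e-04]), 'wrist_force': array([0.27741247, 0.55416596, 0.07653454]), 'wrist_torque': array([-0.04834159, -0.03241011,  0.04396914]), 'grip_force': 0.0, 'finger_gap': 0.9971814060309027}
scene pick []
scene short_stick [(118, 343, 0.76), (199, 317, 0.66), (305, 353, 0.6), (238, 388, 0.58)]
scene long_stick [(202, 294, 0.46)]
scene rack [(230, 298, 0.94)]
{'camera_matrix': array([[484.81102228,   0.        , 317.47301553],
       [  0.        , 484.81102228, 244.47501267],
       [  0.        ,   0.        ,   1.        ]]), 'k1': -0.10203056423750377, 'extrinsics': array
[... 851 characters left out ...]
56904509e-03,  9.95287226e-01,
        -8.50934024e-01],
       [ 0.00000000e+00,  0.00000000e+00,  0.00000000e+00,
         1.00000000e+00]])}
{'camera_matrix': array([[403.94220557,   0.        , 319.75933175],
       [  0.        , 403.94220557, 239.72186716],
       [  0.        ,   0.        ,   1.        ]]), 'k1': -0.08944458984311514, 'T_tool_cam': array([[-3.18789475e-04,  9.60253540e-01,  2.79129071e-01,
         7.65808191e-02],
       [ 9.99998991e-01,  6.92535128e-04, -1.24035864e-03,
        -5.61167721e-04],
       [-1.38436546e-03,  2.79128394e-01, -9.60252791e-01,
        -1.92410221e-01],
       [ 0.00000000e+00,  0.00000000e+00,  0.00000000e+00,
         1.00000000e+00]])}
```

View pics/top0.png

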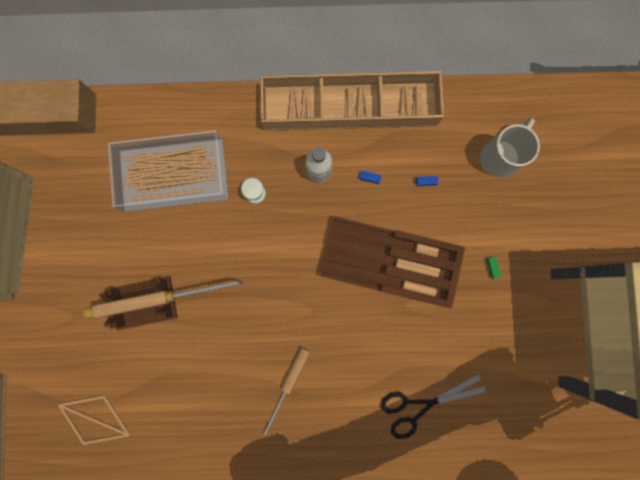

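View pics/scene0.png

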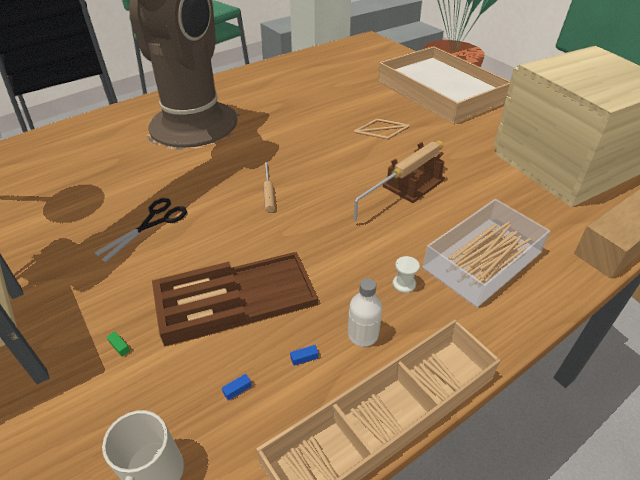

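The top view shows the pick in its rest at about (130,303), with its hook at (238,283). The rack is at (390,262), apron to the left. Things that could pass for the short stick: blue at (370,177) and (427,181), green at (494,267), and pale pieces in the slots at (428,250), (417,268) and (420,289). I'll check the slots in one close crop, top and scene views side by side.

Run:
```python
import cv2,numpy as np
a=cv2.imread("pics/top0.png")[210:310,315:475]; b=cv2.imread("pics/scene0.png")[245:345,150:320]
c=cv2.imread("pics/top0.png")[270:335,75:250]
R=lambda i,w,h:cv2.resize(i,(w,h),interpolation=cv2.INTER_CUBIC)
top=np.hstack([R(a,400,250),R(b,400,250)])
cv2.imwrite("pics/crop1.png",np.vstack([top,R(c,800,297)]))
```

```text
(no output)
```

View pics/crop1.png

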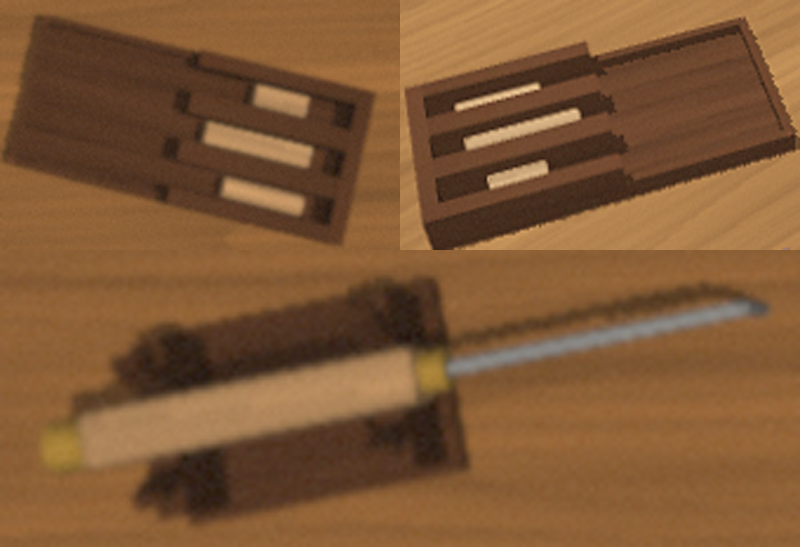

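```bash
cat > h.py <<'E'
import numpy as np, cv2
from scipy.optimize import least_squares
from scipy.spatial.transform import Rotation as R
from plant import *
def ext(cam,st=None):
    c=get_calibration(cam)
    if cam!="wrist": return c,np.array(c["extrinsics"])
    T=np.eye(4);T[:3,:3]=R.from_rotvec(st["ee_rot"]).as_matrix();T[:3,3]=st["position"]
    return c,np.linalg.inv(T@c["T_tool_cam"])
def proj(ce,P):
    c,E=ce; p=(E@np.r_[P,1])[:3]; s=np.array([p[0],-p[1]])/-p[2]
    s=s*(1+c["k1"]*(s@s)); K=c["camera_matrix"]; return K[:2,:2]@s+K[:2,2]
def ray(ce,px):
    c,E=ce; K=c["camera_matrix"]; d=(np.array(px)-K[:2,2])/K[0,0]; s=d.copy()
    for _ in range(20): s=d/(1+c["k1"]*(s@s))
    return -E[:3,:3].T@E[:3,3], E[:3,:3].T@np.array([s[0],-s[1],-1.])
def at_z(ce,px,z):
    o,v=ray(ce,px); return o+v*(z-o[2])/v[2]
def tri(*obs):
    A=0;b=0
    for ce,px in obs:
        o,v=ray(ce,px); v=v/np.linalg.norm(v); M=np.eye(3)-np.outer(v,v); A=A+M;b=b+M@o
    return np.linalg.solve(A,b)
def fitpose(obs,x0):  # obs: (ce,px,local pt); pose x,y,z,yaw
    def f(p):
        Rm=R.from_euler("z",p[3]).as_matrix()
        return np.concatenate([proj(ce,Rm@np.array(l)+p[:3])-px for ce,px,l in obs])
    s=least_squares(f,x0,loss="soft_l1"); return s.x,np.sqrt((s.fun**2).reshape(-1,2).sum(1))
E
python3 - <<'E'
from h import *
t=ext("top");s=ext("scene")
TC=lambda u,v:(315+u/2.5,210+v/2.5); SC=lambda u,v:(150+(u-400)*.425,245+v*.4); PC=lambda u,v:(75+u/4.571,270+(v-250)/4.571)
obs=[(t,TC(38,15),(-.174,.058,.016)),(t,TC(375,93),(.072,.058,.032)),(t,TC(342,243),(.072,-.058,.032)),
(s,SC(405,88),(.072,-.058,.032)),(s,SC(428,222),(.072,.058,.032)),(s,SC(742,18),(-.174,-.058,.016)),(s,SC(797,133),(-.174,.058,.016))]
p,r=fitpose(obs,[.6,-.1,0,-1.6]);print("rack",p,r.round(1))
Rm=R.from_euler("z",p[3]).as_matrix()
for q in [(253,95),(309,105)]:
    w=at_z(t,TC(*q),.024);print("stick end",w,Rm.T@(w-p[:3]))
for q in [(488,180),(547,168)]:
    w=at_z(s,SC(*q),.024);print("stick end sc",w,Rm.T@(w-p[:3]))
# pick: handle top corners/centres
obs=[(t,PC(80,440),(-.065,0,.024)),(t,PC(415,375),(.065,0,.024)),(t,PC(765,305),(.19,0,.012)),
 (s,(440,146),(-.065,0,.024)),(s,(397,174),(.065,0,.024)),(s,(356,221),(.19,0,-.04))]
p,r=fitpose(obs,[.5,.3,.05,-1.3]);print("pick",p,r.round(1))
print("handle front tri",tri((t,PC(415,375)),(s,(397,174))),"rear",tri((t,PC(80,440)),(s,(440,146))))
E
```

```text
rack [ 5.69036458e-01 -2.32897556e-01  3.07025284e-04 -1.83510889e+00] [2.7 2.7 2.  1.1 0.4 1.4 2.6]
stick end [ 0.60460163 -0.23282434  0.024     ] [-0.00936193  0.03431095  0.02369297]
stick end [ 0.596002  -0.2741472  0.024    ] [0.0327725  0.03680538 0.02369297]
stick end sc [ 0.59178996 -0.27032656  0.024     ] [0.03018493 0.03174149 0.02369297]
stick end sc [ 0.60571264 -0.23345225  0.024     ] [-0.00904606  0.03554741  0.02369297]
pick [ 0.51685354  0.28396862  0.04001737 -1.40103764] [0.7 0.7 5.6 3.5 4.  2.9]
handle front tri [0.52533681 0.22147146 0.05374231] rear [0.50704007 0.35339172 0.0613114 ]
```

```bash
cat >> h.py <<'E'
def plan(pos,yawx,n,grip=1.0,rot_n=None):
    """rows to TCP pos, tool down with tool x at world yaw (deg); straight line; prints rounded rows"""
    st=sense(); p=st["position"].copy(); Rm=R.from_rotvec(st["ee_rot"])
    y=np.radians(yawx); Rt=R.from_matrix(np.array([[np.cos(y),np.sin(y),0],[np.sin(y),-np.cos(y),0],[0,0,-1]]).T)
    pos=np.array(pos); rows=[]
    for i in range(n):
        k=n-i; d=Rm.inv().apply((pos-p)/k)/.03
        w=(Rm.inv()*Rt).as_rotvec()/max(1,(rot_n or n)-i)/np.radians(8)
        r=np.r_[np.clip(d,-1,1),np.clip(w,-1,1)].round(2); rows.append([*(r+0).tolist(),grip])
        p=p+Rm.apply(r[:3]*.03); Rm=Rm*R.from_rotvec(r[3:]*np.radians(8))
    for i in range(0,n,8): print(rows[i:i+8])
    print("end",p.round(4),"err",((pos-p)*1e3).round(1),"roterr",np.degrees((Rm.inv()*Rt).magnitude()).round(2))
E
python3 -c "
from h import *
plan([.516,.287,.21],98,30,rot_n=24)"
```

```text
[[0.65, -0.74, -0.02, 0.0, 0.0, -0.38, 1.0], [0.69, -0.71, -0.02, 0.0, 0.0, -0.38, 1.0], [0.73, -0.67, -0.02, 0.0, 0.0, -0.38, 1.0], [0.76, -0.63, -0.02, 0.0, 0.0, -0.38, 1.0], [0.8, -0.59, -0.02, 0.0, 0.0, -0.38, 1.0], [0.83, -0.54, -0.02, 0.0, 0.0, -0.38, 1.0], [0.85, -0.5, -0.02, 0.0, 0.0, -0.38, 1.0], [0.88, -0.45, -0.02, 0.0, 0.0, -0.38, 1.0]]
[[0.9, -0.41, -0.02, 0.0, 0.0, -0.38, 1.0], [0.92, -0.36, -0.02, 0.0, 0.0, -0.38, 1.0], [0.94, -0.31, -0.02, 0.0, 0.0, -0.38, 1.0], [0.96, -0.26, -0.02, 0.0, 0.0, -0.38, 1.0], [0.97, -0.21, -0.02, 0.0, 0.0, -0.38, 1.0], [0.98, -0.16, -0.02, 0.0, 0.0, -0.38, 1.0], [0.98, -0.1, -0.02, 0.0, 0.0, -0.38, 1.0], [0.99, -0.05, -0.02, 0.0, 0.0, -0.38, 1.0]]
[[0.99, 0.0, -0.02, 0.0, 0.0, -0.38, 1.0], [0.99, 0.05, -0.02, 0.0, 0.0, -0.38, 1.0], [0.98, 0.11, -0.02, 0.0, 0.0, -0.38, 1.0], [0.98, 0.16, -0.02, 0.0, 0.0, -0.38, 1.0], [0.97, 0.21, -0.02, 0.0, 0.0, -0.38, 1.0], [0.95, 0.26, -0.02, 0.0, 0.0, -0.39, 1.0], [0.94, 0.31, -0.02, 0.0, 0.0, -0.38, 1.0], [0.92, 0.36, -0.02, 0.0, 0.0, -0.39, 1.0]]
[[0.9, 0.41, -0.02, 0.0, 0.0, 0.0, 1.0], [0.9, 0.41, -0.02, 0.0, 0.0, 0.0, 1.0], [0.9, 0.41, -0.02, 0.0, 0.0, 0.0, 1.0], [0.9, 0.41, -0.02, 0.0, 0.0, 0.0, 1.0], [0.9, 0.41, -0.01, 0.0, 0.0, 0.0, 1.0], [0.89, 0.42, -0.02, 0.0, 0.0, 0.0, 1.0]]
end [0.5161 0.2869 0.2101] err [-0.1  0.1 -0.1] roterr 0.03
```

move_arm --pt "0.65 -0.74 -0.05 0 0 -0.38 1" --pt "0.69 -0.71 -0.05 0 0 -0.38 1" --pt "0.73 -0.67 -0.05 0 0 -0.38 1" --pt "0.76 -0.63 -0.05 0 0 -0.38 1" --pt "0.8 -0.59 -0.05 0 0 -0.38 1" --pt "0.83 -0.54 -0.05 0 0 -0.38 1" --pt "0.85 -0.5 -0.05 0 0 -0.38 1" --pt "0.88 -0.45 -0.05 0 0 -0.38 1"

```text
time: 1.3
position: [0.3309, -0.338, 0.2046]
ee_rot: [2.854, 1.312, 0.0]
wrist_force: [0.6, 0.0, 0.3]
finger_gap: 1.002
grip_force: 0.0
```

move_arm --pt "0.9 -0.41 0 0 0 -0.38 1" --pt "0.92 -0.36 0 0 0 -0.38 1" --pt "0.94 -0.31 0 0 0 -0.38 1" --pt "0.96 -0.26 0 0 0 -0.38 1" --pt "0.97 -0.21 0 0 0 -0.38 1" --pt "0.98 -0.16 0 0 0 -0.38 1" --pt "0.98 -0.1 0 0 0 -0.38 1" --pt "0.99 -0.05 0 0 0 -0.38 1"

```text
time: 2.1
position: [0.398, -0.1093, 0.2044]
ee_rot: [2.513, 1.885, 0.0]
wrist_force: [-0.4, 0.6, 0.4]
finger_gap: 0.996
grip_force: 0.0
```

move_arm --pt "0.99 0 0 0 0 -0.38 1" --pt "0.99 0.05 0 0 0 -0.38 1" --pt "0.98 0.11 0 0 0 -0.38 1" --pt "0.98 0.16 0 0 0 -0.38 1" --pt "0.97 0.21 0 0 0 -0.38 1" --pt "0.95 0.26 0 0 0 -0.38 1" --pt "0.94 0.31 0 0 0 -0.38 1" --pt "0.92 0.36 0 0 0 -0.38 1"

```text
time: 2.9
position: [0.4651, 0.1183, 0.2044]
ee_rot: [2.059, 2.372, 0.0]
wrist_force: [0.2, 0.3, -1.0]
finger_gap: 0.999
grip_force: 0.0
```

move_arm --pt "0.9 0.41 0 0 0 0 1" --pt "0.9 0.41 0 0 0 0 1" --pt "0.9 0.41 0 0 0 0 1" --pt "0.9 0.41 0 0 0 0 1" --pt "0.9 0.41 0 0 0 0 1" --pt "0.9 0.41 0 0 0 0 1" --pt "0 0 0 0 0 0 1"

```text
time: 3.6
position: [0.5151, 0.2919, 0.2041]
ee_rot: [-2.055, -2.373, -0.002]
wrist_force: [-1.4, -0.7, -0.5]
finger_gap: 0.998
grip_force: 0.0
```

Run:
```python
from h import *
st=sense();im=capture("wrist");cv2.imwrite("pics/w1.png",im);im2=capture("top");cv2.imwrite("pics/top1.png",im2)
print(st["time"],st["position"],st["ee_rot"],st["joint_pos"].round(2))
np.save("w1.npy",np.r_[st["position"],st["ee_rot"]])
```

```text
3.6 [0.51509882 0.29193141 0.2040893 ] [-2.05539144 -2.37260212 -0.00245601] [-0.08  0.44 -0.71  1.63  0.3   1.19 -0.71]
```

View pics/w1.png

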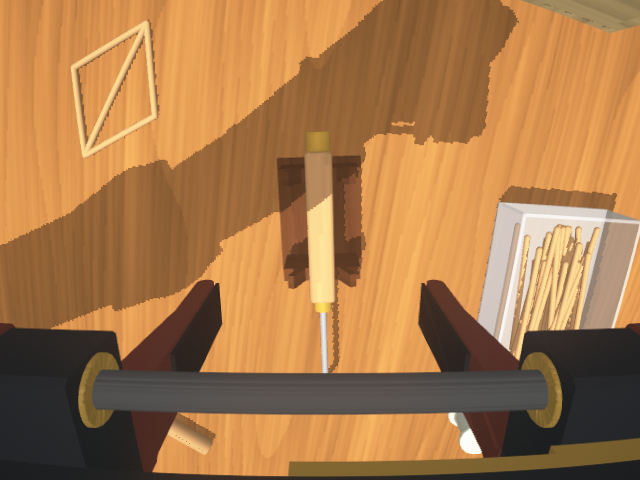

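The wrist view shows the handle's top from (318,152) at the rear to (322,303) at the front. The yoke arms stand at rows ~170 and ~270, and the box of straws is at the right.

Run:
```python
from h import *
w=np.load("w1.npy");st=dict(position=w[:3],ee_rot=w[3:])
t=ext("top");W=ext("wrist",st)
r=((92.5,311.6),(318,152));f=((165.8,297.3),(322,303))
P=[tri((t,a),(W,b)) for a,b in (r,f)]
print(P, np.linalg.norm(P[1]-P[0]))
obs=[(t,r[0],(-.065,0,.024)),(t,f[0],(.065,0,.024)),(W,r[1],(-.065,0,.024)),(W,f[1],(.065,0,.024)),(t,(75+765/4.571,270+55/4.571),(.19,0,.012))]
p,e=fitpose(obs,[.5,.3,.05,-1.4]);print("pick",p,np.degrees(p[3]),e)
for a,b in (r,f):print(at_z(t,a,.074),at_z(W,b,.074))
```

```text
[array([0.50556179, 0.34598191, 0.07065591]), array([0.52720566, 0.21761279, 0.07142909])] 0.1301832825785233
pick [ 0.51669693  0.28158574  0.0468718  -1.40000534] -80.21439714583065 [0.21431834 0.56741498 0.49851125 0.17516529 4.9691294 ]
[0.50548298 0.34438751 0.074     ] [0.50575889 0.34621829 0.074     ]
[0.5268306  0.21674639 0.074     ] [0.52743388 0.21883676 0.074     ]
```

```bash
python3 -c "
from h import *
plan([.5167,.2815,.051],99.7,6)"
```

```text
[[-0.04, 0.0, 0.85, 0.0, 0.0, -0.04, 1.0], [-0.03, 0.0, 0.85, 0.0, 0.0, -0.03, 1.0], [-0.04, 0.0, 0.85, 0.0, 0.0, -0.04, 1.0], [-0.03, 0.01, 0.85, 0.0, 0.0, -0.03, 1.0], [-0.04, 0.0, 0.85, 0.0, 0.0, -0.04, 1.0], [-0.03, 0.01, 0.85, -0.01, 0.0, -0.03, 1.0]]
end [0.5167 0.2816 0.0509] err [-0.  -0.1  0.1] roterr 0.02
```

move_arm --pt "-0.1 0 0.85 0 0 -0.05 1" --pt "-0.1 0 0.85 0 0 -0.05 1" --pt "-0.1 0 0.85 0 0 -0.05 1" --pt "-0.03 0 0.85 0 0 -0.03 1" --pt "0 0 0.85 0 0 -0.03 1" --pt "0 0 0.83 0 0 0 1" --pt "0 0 0 0 0 0 1" --grip_force 30

```text
time: 4.4
position: [0.5159, 0.2742, 0.0492]
ee_rot: [-2.029, -2.397, 0.009]
wrist_force: [1.1, 0.1, -0.9]
finger_gap: 1.0
grip_force: 0.0
```

```bash
python3 -c "
from h import *
print(sense()['ee_rot']);plan([.5167,.2815,.051],99.7,2)"
```

```text
[-2.02928032 -2.39671467  0.00873463]
[[0.12, 0.03, -0.03, -0.02, 0.01, -0.01, 1.0], [0.12, 0.04, -0.03, -0.02, 0.01, -0.02, 1.0]]
end [0.5168 0.2816 0.051 ] err [-0.1 -0.1  0. ] roterr 0.05
```

move_arm --pt "0.24 0.07 -0.06 -0.04 0.02 -0.03 1" --pt "0 0 0 0 0 0 1" --pt "0 0 0 0 0 0 0.6" --pt "0 0 0 0 0 0 0" --pt "0 0 0 0 0 0 0" --pt "0 0 0 0 0 0 0" --pt "0 0 0 0 0 0 0" --pt "0 0 0 0 0 0 0" --grip_force 30

```text
time: 5.2
position: [0.5186, 0.2846, 0.0537]
ee_rot: [2.023, 2.402, 0.009]
wrist_force: [-0.1, -0.3, -0.0]
finger_gap: 0.492
grip_force: 0.0
```

move_arm --pt "0 0 0 0 0 0 0" --pt "0 0 0 0 0 0 0" --pt "0 0 0 0 0 0 0" --pt "0 0 0 0 0 0 0" --pt "0 0 0 0 0 0 0" --pt "0 0 0 0 0 0 0" --grip_force 30

```text
time: 5.8
position: [0.5186, 0.2846, 0.0537]
ee_rot: [2.023, 2.402, 0.01]
wrist_force: [0.4, 0.4, -0.5]
finger_gap: 0.003
grip_force: 0.0
```

The fingers closed on nothing, so I'll look.

Run:
```python
from h import *
st=sense();a=capture("wrist");b=capture("scene");c=capture("top")
print(st["time"],st["position"],st["ee_rot"],st["finger_gap"],st["joint_pos"].round(3))
Rz=cv2.resize
cv2.imwrite("pics/c2.png",np.vstack([np.hstack([Rz(b[110:230,320:480],(400,300)),Rz(c[230:350,60:220],(400,300))]),Rz(a,(400,300)) if 0 else np.hstack([Rz(a,(400,300)),Rz(a[180:420,160:480],(400,300))])]))
```

```text
5.8 [0.51863269 0.28462311 0.05374646] [2.02271765 2.40183448 0.00956445] 0.002650241982759165 [-0.123  0.589 -0.636  1.788  0.434  0.902 -0.78 ]
```

View pics/c2.png

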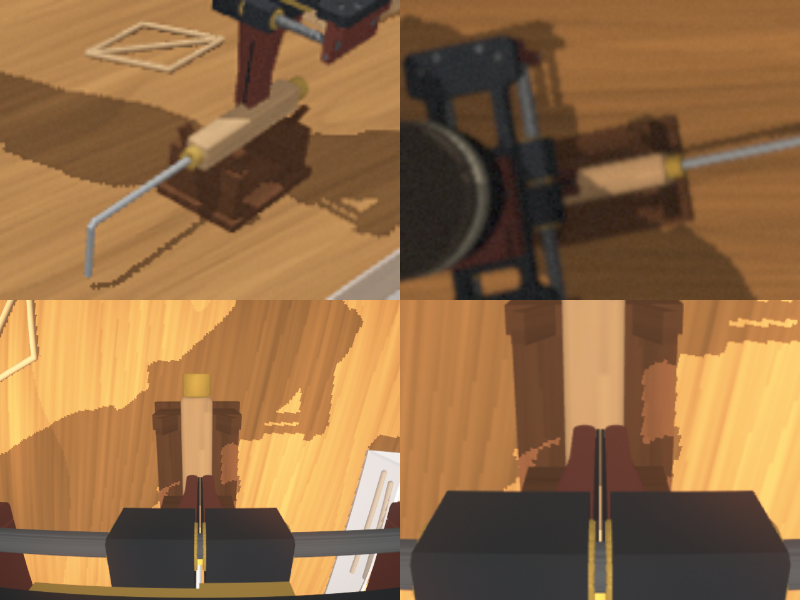

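Run:
```python
from h import *
s=ext("scene");t=ext("top");st=sense();W=ext("wrist",st)
for z in (.0457,.0537,.066,.074,.08): print(z,proj(s,[.5186,.2846,z]),proj(W,[.5186,.2846,z]))
for x in (-.065,0,.065):
  p=np.array([.5167,.2816,0])+R.from_euler("z",-1.4).apply([x,0,.074]);print(x,proj(s,p),proj(W,p))
c=capture("scene");d=capture("top")
cv2.imwrite("pics/c3.png",np.hstack([cv2.resize(c[100:220,360:460],(400,480),interpolation=2),cv2.resize(d[260:350,60:135],(400,480),interpolation=2)]))
```

```text
0.0457 [417.96968734 165.32417024] [319.44063525 273.2359643 ]
0.0537 [418.4720818  162.13115466] [319.50038453 278.8081084 ]
0.066 [419.25295487 157.15753824] [319.60141748 288.2253722 ]
0.074 [419.76638293 153.88018982] [319.6739427  294.98159538]
0.08 [420.15434609 151.3999076 ] [319.73234017 300.41938024]
-0.065 [436.3177814  142.09162837] [313.98540641 158.1830636 ]
0 [418.06263544 153.91781869] [314.55253208 300.19970935]
0.065 [398.39700814 166.67048295] [315.10120649 414.73007463]
```

View pics/c3.png

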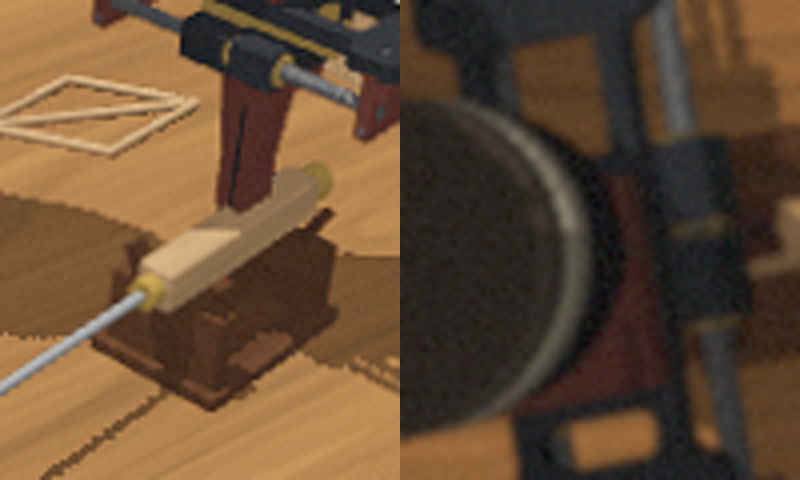

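The fingertips really sit above the handle. The wrist view (tip spacing 202 px for 88 mm) and the scene view (tip at about (421,151), z≈0.08) both put them about 28 mm behind the reported TCP, not 8 mm ahead. So I'll open, go about 35 mm lower while watching the force, and close again.

move_arm --pt "0 0 -0.2 0 0 0 1" --pt "0 -0.07 0 0 0 0 1" --pt "0 0 0 0 0 0 1" --pt "0 0 0 0 0 0 1" --pt "0 0 0 0 0 0 1" --pt "0 0 0 0 0 0 1" --pt "0 0 0 0 0 0 1" --pt "0 0 0 0 0 0 1"

```text
time: 6.85
position: [0.5165, 0.2842, 0.0597]
ee_rot: [2.023, 2.402, 0.009]
wrist_force: [-0.4, -0.1, 0.2]
finger_gap: 0.696
grip_force: 0.0
```

```bash
python3 -c "
from h import *
print(sense()['finger_gap'],sense()['position'],sense()['ee_rot']);plan([.5167,.2815,.018],99.7,3)"
```

```text
0.6962837390468043 [0.51651355 0.28421405 0.0596603 ] [2.02280282 2.40182811 0.00936512]
[[-0.03, -0.01, 0.46, 0.01, -0.01, 0.0, 1.0], [-0.03, 0.0, 0.46, 0.01, 0.0, 0.01, 1.0], [-0.03, 0.0, 0.47, 0.02, -0.01, 0.0, 1.0]]
end [0.5168 0.2816 0.018 ] err [-0.1 -0.1  0. ] roterr 0.01
```

move_arm --pt "0 0 0.3 0 0 0 1" --pt "0 0 0.3 0 0 0 1" --pt "-0.04 0 0.3 0.04 -0.02 0 1" --pt "-0.04 0 0.3 0 0 0 1" --pt "0 0 0.2 0 0 0 1" --pt "0 0 0 0 0 0 1" --grip_force 30

```text
time: 7.45
position: [0.5164, 0.2815, 0.0165]
ee_rot: [-2.023, -2.402, 0.003]
wrist_force: [-0.6, -0.3, -0.3]
finger_gap: 1.002
grip_force: 0.0
```

Run:
```python
from h import *
a=capture("wrist");b=capture("scene")
cv2.imwrite("pics/c4.png",np.hstack([cv2.resize(b[100:220,360:460],(320,384)),cv2.resize(a,(480,384))]))
```

```text
(no output)
```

View pics/c4.png

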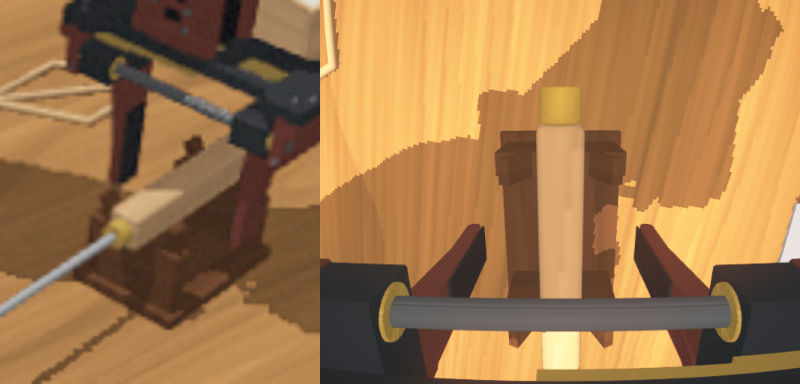

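The fingers now straddle the handle: the near tip is at the height of its underside, clear of the base plate. Closing.

move_arm --pt "0 0 0 0 0 0 0" --pt "0 0 0 0 0 0 0" --pt "0 0 0 0 0 0 0" --pt "0 0 0 0 0 0 0" --pt "0 0 0 0 0 0 0" --pt "0 0 0 0 0 0 0" --pt "0 0 0 0 0 0 0" --pt "0 0 0 0 0 0 0" --grip_force 30

```text
time: 8.35
position: [0.5171, 0.2819, 0.0177]
ee_rot: [2.024, 2.403, -0.0]
wrist_force: [0.2, -0.1, -0.2]
finger_gap: 0.309
grip_force: 0.0
```

move_arm --pt "0 0 0 0 0 0 0" --pt "0 0 0 0 0 0 0" --pt "0 0 0 0 0 0 0" --pt "0 0 0 0 0 0 0"

```text
time: 8.75
position: [0.517, 0.282, 0.0177]
ee_rot: [2.024, 2.403, 0.0]
wrist_force: [0.0, 0.0, -0.9]
finger_gap: 0.242
grip_force: 30.0
```

move_arm --pt "0 0 -0.5 0 0 0 0" --pt "0 0 -0.7 0 0 0 0" --pt "0 0 -0.7 0 0 0 0" --pt "0 0 -0.6 0 0 0 0" --pt "0 0 0 0 0 0 0"

```text
time: 9.25
position: [0.5185, 0.2832, 0.096]
ee_rot: [2.023, 2.402, 0.007]
wrist_force: [-0.5, 0.0, -0.5]
finger_gap: 0.247
grip_force: 30.0
```

```bash
python3 -c "
from h import *
plan([.6414,-.1033,.095],74.9,16,0.0)"
```

```text
[[-0.84, 0.12, 0.0, 0.0, 0.0, 0.19, 0.0], [-0.83, 0.14, 0.0, 0.0, 0.0, 0.19, 0.0], [-0.83, 0.16, 0.0, 0.0, 0.0, 0.2, 0.0], [-0.82, 0.18, 0.0, 0.0, 0.0, 0.19, 0.0], [-0.82, 0.2, 0.0, 0.0, 0.0, 0.2, 0.0], [-0.81, 0.23, 0.0, 0.0, 0.0, 0.19, 0.0], [-0.81, 0.25, 0.0, 0.0, 0.0, 0.2, 0.0], [-0.8, 0.27, 0.0, 0.0, 0.0, 0.19, 0.0]]
[[-0.79, 0.29, 0.0, 0.0, 0.0, 0.2, 0.0], [-0.79, 0.31, 0.0, 0.0, 0.0, 0.19, 0.0], [-0.78, 0.34, 0.0, 0.0, 0.0, 0.2, 0.0], [-0.77, 0.36, 0.0, 0.01, 0.0, 0.19, 0.0], [-0.75, 0.38, 0.01, 0.0, -0.01, 0.2, 0.0], [-0.75, 0.4, 0.0, 0.01, 0.0, 0.19, 0.0], [-0.73, 0.41, 0.01, 0.0, -0.01, 0.2, 0.0], [-0.72, 0.44, 0.0, 0.01, 0.0, 0.19, 0.0]]
end [ 0.6415 -0.1032  0.0951] err [-0.1 -0.1 -0.1] roterr 0.03
```

move_arm --pt "-0.84 0.12 0 0 0 0.19 0" --pt "-0.83 0.14 0 0 0 0.19 0" --pt "-0.83 0.16 0 0 0 0.2 0" --pt "-0.82 0.18 0 0 0 0.19 0" --pt "-0.82 0.2 0 0 0 0.2 0" --pt "-0.81 0.23 0 0 0 0.19 0" --pt "-0.81 0.25 0 0 0 0.2 0" --pt "-0.8 0.27 0 0 0 0.19 0"

```text
time: 10.05
position: [0.5784, 0.0878, 0.0922]
ee_rot: [-2.272, -2.169, 0.001]
wrist_force: [0.1, 0.4, -0.9]
finger_gap: 0.249
grip_force: 30.0
```

move_arm --pt "-0.79 0.29 0 0 0 0.2 0" --pt "-0.79 0.31 0 0 0 0.19 0" --pt "-0.78 0.34 0 0 0 0.2 0" --pt "-0.77 0.36 0 0 0 0.19 0" --pt "-0.75 0.38 0 0 0 0.2 0" --pt "-0.75 0.4 0 0 0 0.19 0" --pt "-0.73 0.41 0 0 0 0.2 0" --pt "-0.72 0.44 0 0 0 0.19 0"

```text
time: 10.85
position: [0.6407, -0.1063, 0.0927]
ee_rot: [-2.496, -1.908, 0.0]
wrist_force: [0.2, 0.1, -1.6]
finger_gap: 0.254
grip_force: 30.0
```

move_arm --pt "0 0 0 0 0 0 0" --pt "0 0 0 0 0 0 0"

```text
time: 11.05
position: [0.6402, -0.1054, 0.0924]
ee_rot: [-2.495, -1.908, 0.0]
wrist_force: [1.0, 0.9, -0.5]
finger_gap: 0.247
grip_force: 30.0
```

Run:
```python
from h import *
st=sense();a=capture("wrist");c=capture("scene");t=capture("top")
for n,i in (("w5",a),("s5",c),("t5",t)): cv2.imwrite(f"pics/{n}.png",i)
print(st["position"],st["ee_rot"]);np.save("w5.npy",np.r_[st["position"],st["ee_rot"]])
I=cv2.INTER_CUBIC
cv2.imwrite("pics/c5.png",np.vstack([np.hstack([cv2.resize(c[240:350,140:330],(400,232),interpolation=I),cv2.resize(t[205:315,310:500],(400,232),interpolation=I)]),cv2.resize(a[200:480,60:620],(800,360),interpolation=I) if 0 else cv2.resize(a,(480,360)).copy() if 0 else cv2.copyMakeBorder(cv2.resize(a,(480,360)),0,0,0,320,0)]))
```

```text
[ 0.64020801 -0.10538851  0.09242025] [-2.49513734e+00 -1.90799204e+00  5.25367573e-05]
```

View pics/c5.png

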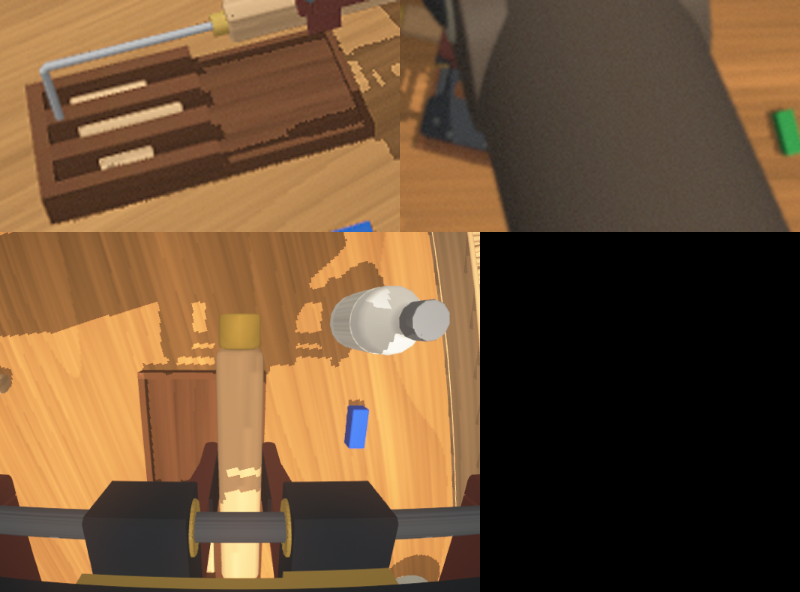

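Run:
```python
from h import *
s=ext("scene");t=ext("top");w=np.load("w5.npy");W=ext("wrist",dict(position=w[:3],ee_rot=w[3:]))
TC=lambda u,v:(315+u/2.5,210+v/2.5); SC=lambda u,v:(150+(u-400)*.425,245+v*.4)
obs=[(t,TC(38,15),(-.174,.058,.016)),(t,TC(375,93),(.072,.058,.032)),(t,TC(342,243),(.072,-.058,.032)),
(s,SC(405,88),(.072,-.058,.032)),(s,SC(428,222),(.072,.058,.032)),(s,SC(742,18),(-.174,-.058,.016)),(s,SC(797,133),(-.174,.058,.016)),(W,(184,187),(-.174,-.058,.016)),
(s,SC(438,178),(.06,.026,.032))]
p,e=fitpose(obs,[.57,-.23,0,-1.83]);print("rack",p,np.degrees(p[3]),e.round(1))
Rr=R.from_euler("z",p[3])
rk=lambda P:Rr.inv().apply(np.array(P)-np.r_[p[:2],0])
for z in (.08,.085): h=at_z(s,(168.5,296),z);print("hook tip",h,"rack",rk(h))
y=2*np.arctan2(w[4],w[3]);d=np.array([-np.cos(y),-np.sin(y),0])
print("hook kin",rk(w[:3]+.19*d)," yaw pick",np.degrees(np.arctan2(d[1],d[0])))
for q in [(253,95),(309,105)]: print("top",rk(at_z(t,TC(*q),.024)))
for q in [(488,180),(547,168)]: print("sc",rk(at_z(s,SC(*q),.024)))
print(proj(s,p[:3]+Rr.apply([.046,.036,.02])))
h=p[:3]+Rr.apply([-.144,.036,0]);print("pick origin target",h)
```

```text
rack [ 5.69003954e-01 -2.31761976e-01 -7.48862733e-04 -1.84263094e+00] -105.57497596047148 [2.6 3.  3.1 2.2 0.2 0.4 2.2 2.7 1.3]
hook tip [ 0.58605636 -0.28636446  0.08      ] rack [0.04801892 0.03108696 0.08      ]
hook tip [ 0.59069093 -0.28708506  0.085     ] rack [0.04746868 0.03574483 0.085     ]
hook kin [0.04914448 0.03593205 0.09242025]  yaw pick -105.19085623099365
top [-0.00853459  0.03457577  0.024     ]
top [0.03357988 0.03738707 0.024     ]
sc [0.03103047 0.03230386 0.024     ]
sc [-0.00822804  0.03581458  0.024     ]
[178.86281941 323.1359271 ]
pick origin target [ 0.64234591 -0.10271564 -0.00074886]
```

The hook measures (0.048, 0.036) in the rack frame by both scene view and kinematics, so it is over the slot between stick and rear wall. Lowering.

move_arm --pt "0.05 0 0 0 0 0 0" --pt "0 0 0.5 0 0 0 0" --pt "0 0 0.5 0 0 0 0" --pt "0 0 0.5 0 0 0 0" --pt "0 0 0.5 0 0 0 0" --pt "0 0 0.2 0 0 0 0" --pt "0 0 0.15 0 0 0 0" --pt "0 0 0 0 0 0 0"

```text
time: 12.0
position: [0.6403, -0.1029, 0.0216]
ee_rot: [-2.493, -1.91, 0.001]
wrist_force: [-0.8, -0.7, -2.2]
finger_gap: 0.249
grip_force: 30.0
```

Run:
```python
from h import *
st=sense();print(st["position"],st["ee_rot"],st["wrist_force"])
c=capture("scene");cv2.imwrite("pics/s6.png",c)
cv2.imwrite("pics/c6.png",cv2.resize(c[240:350,140:330],(760,440),interpolation=2))
```

```text
[ 0.64026677 -0.10287399  0.02158717] [-2.49333684e+00 -1.91021897e+00  7.35262746e-04] [-0.80950004 -0.66483779 -2.2317701 ]
```

View pics/c6.png

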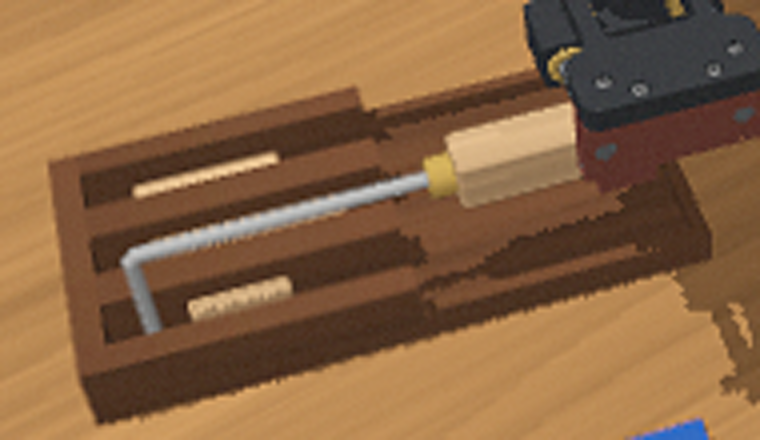

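The hook tip is in the slot at crop (150,330), and the stick is at (190–290, 280–320), ahead of it. Before dragging I'll check the bottle's clearance from the gripper body.

Run:
```python
from h import *
s=ext("scene");t=ext("top")
print("cap",tri((t,(319,155)),(s,(368,286))),"bottle base",at_z(s,(365,335),.0))
```

```text
cap [ 0.76148433 -0.05530686  0.11460354] bottle base [ 0.76452022 -0.052544    0.        ]
```

move_arm --pt "0.1 0 0 0 0 0 0" --pt "0.2 0 0 0 0 0 0" --pt "0.2 0 0 0 0 0 0" --pt "0.2 0 0 0 0 0 0" --pt "0.2 0 0 0 0 0 0" --pt "0.2 0 0 0 0 0 0"

```text
time: 12.65
position: [0.6493, -0.0704, 0.0223]
ee_rot: [2.493, 1.911, 0.0]
wrist_force: [-0.0, -0.5, -1.3]
finger_gap: 0.249
grip_force: 30.0
```

move_arm --pt "0.3 0 0 0 0 0 0" --pt "0.4 0 0 0 0 0 0" --pt "0.4 0 0 0 0 0 0" --pt "0.4 0 0 0 0 0 0" --pt "0.4 0 0 0 0 0 0" --pt "0.4 0 0 0 0 0 0" --pt "0.4 0 0 0 0 0 0" --pt "0.2 0 0 0 0 0 0"

```text
time: 13.45
position: [0.672, 0.0151, 0.0223]
ee_rot: [-2.492, -1.912, -0.001]
wrist_force: [0.4, -0.6, -1.0]
finger_gap: 0.249
grip_force: 30.0
```

move_arm --pt "0.1 0 0 0 0 0 0" --pt "0 0 0 0 0 0 0"

```text
time: 13.65
position: [0.6725, 0.0162, 0.0222]
ee_rot: [-2.493, -1.911, 0.0]
wrist_force: [0.2, -0.4, -1.4]
finger_gap: 0.245
grip_force: 30.0
```

Run:
```python
from h import *
st=sense();print(st["position"],st["ee_rot"],st["wrist_force"])
c=capture("scene");cv2.imwrite("pics/s7.png",c)
cv2.imwrite("pics/c7.png",cv2.resize(c[240:350,140:330],(760,440),interpolation=2))
```

```text
[0.67254867 0.01615121 0.02217521] [-2.49349489e+00 -1.91100820e+00  5.39798953e-05] [ 0.19704383 -0.40438276 -1.41919439]
```

View pics/c7.png

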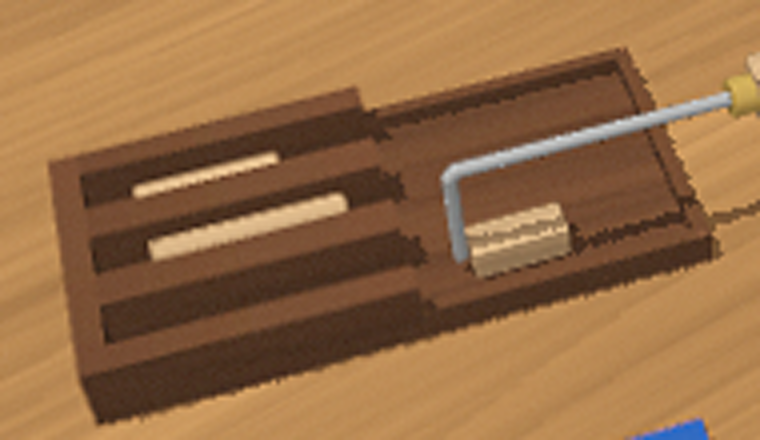

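The stick lies wholly on the apron, at crop (465–570, 205–275), with the hook behind it at (460,255). That uses up the picture views, so numbers only from here. I'll check its rack coordinates and then lift.

Run:
```python
from h import *
s=ext("scene");Rr=R.from_euler("z",-1.837)
for q in [(465,235),(565,210)]: print(Rr.inv().apply(at_z(s,(140+q[0]/4,240+q[1]/4),.024)-[.569,-.2325,0]))
```

```text
[-0.08084477  0.03224014  0.024     ]
[-0.12249792  0.0332133   0.024     ]
```

move_arm --pt "-0.1 0 0 0 0 0 0" --pt "0 0 -0.5 0 0 0 0" --pt "0 0 -0.6 0 0 0 0" --pt "0 0 -0.7 0 0 0 0" --pt "0 0 -0.7 0 0 0 0" --pt "0 0 -0.3 0 0 0 0" --pt "0 0 0 0 0 0 0"

```text
time: 14.4
position: [0.6728, 0.0126, 0.1085]
ee_rot: [2.493, 1.908, 0.004]
wrist_force: [-0.2, 0.6, -2.6]
finger_gap: 0.244
grip_force: 30.0
```

```bash
python3 -c "
from h import *
plan([.517,.282,.097],99.78,11,0.0)"
```

```text
[[0.66, -0.67, 0.03, 0.0, 0.0, -0.28, 0.0], [0.69, -0.64, 0.03, 0.0, 0.0, -0.28, 0.0], [0.72, -0.62, 0.03, 0.0, 0.0, -0.28, 0.0], [0.74, -0.59, 0.03, 0.0, 0.0, -0.28, 0.0], [0.76, -0.56, 0.03, 0.0, 0.0, -0.28, 0.0], [0.78, -0.53, 0.04, 0.0, 0.0, -0.29, 0.0], [0.8, -0.49, 0.03, 0.0, 0.0, -0.28, 0.0], [0.82, -0.46, 0.04, 0.01, 0.0, -0.29, 0.0]]
[[0.84, -0.43, 0.04, 0.0, 0.0, -0.28, 0.0], [0.86, -0.39, 0.03, 0.01, 0.0, -0.29, 0.0], [0.87, -0.36, 0.04, 0.0, 0.0, -0.28, 0.0]]
end [0.5171 0.282  0.0969] err [-0.1 -0.   0.1] roterr 0.05
```

move_arm --pt "0.66 -0.67 0 0 0 -0.28 0" --pt "0.69 -0.64 0 0 0 -0.28 0" --pt "0.72 -0.62 0 0 0 -0.28 0" --pt "0.74 -0.59 0 0 0 -0.28 0" --pt "0.76 -0.56 0 0 0 -0.28 0" --pt "0.78 -0.53 0 0 0 -0.29 0" --pt "0.8 -0.49 0 0 0 -0.28 0" --pt "0.82 -0.46 0 0 0 -0.29 0"

```text
time: 15.2
position: [0.5567, 0.2106, 0.1062]
ee_rot: [2.159, 2.282, -0.0]
wrist_force: [1.1, 1.2, -0.5]
finger_gap: 0.251
grip_force: 30.0
```

move_arm --pt "0.84 -0.43 0 0 0 -0.28 0" --pt "0.86 -0.39 0 0 0 -0.29 0" --pt "0.87 -0.36 0 0 0 -0.28 0" --pt "0 0 0.1 0 0 0 0" --pt "0 0 0 0 0 0 0" --pt "0 0 0 0 0 0 0"

```text
time: 15.8
position: [0.5159, 0.2815, 0.103]
ee_rot: [2.024, 2.402, -0.001]
wrist_force: [0.5, -0.2, -2.1]
finger_gap: 0.247
grip_force: 30.0
```

```bash
python3 -c "
from h import *
plan([.517,.282,.06],99.78,3,0.0)"
```

```text
[[0.0, 0.01, 0.48, 0.0, 0.0, 0.0, 0.0], [0.01, 0.01, 0.48, 0.0, 0.0, 0.0, 0.0], [0.0, 0.02, 0.47, 0.0, 0.01, 0.0, 0.0]]
end [0.517  0.282  0.0601] err [-0.   0.  -0.1] roterr 0.03
```

move_arm --pt "0 0.04 0.5 0 0 0 0" --pt "0 0 0.6 0 0 0 0" --pt "0 0 0.6 0 0 0 0" --pt "0 0 0.3 0 0 0 0" --pt "0 0 0 0 0 0 0" --pt "0 0 0 0 0 0 0"

```text
time: 16.4
position: [0.5172, 0.2823, 0.0432]
ee_rot: [-2.024, -2.402, 0.0]
wrist_force: [0.3, -0.2, -1.3]
finger_gap: 0.248
grip_force: 30.0
```

```bash
python3 -c "
from h import *
plan([.517,.282,.0185],99.78,5,0.0)"
```

```text
[[0.0, 0.0, 0.16, 0.0, 0.0, 0.0, 0.0], [0.0, 0.0, 0.17, 0.0, 0.0, 0.0, 0.0], [0.0, 0.0, 0.16, 0.0, 0.0, 0.0, 0.0], [0.0, 0.0, 0.17, 0.0, 0.0, 0.0, 0.0], [-0.01, -0.01, 0.16, 0.0, 0.0, 0.0, 0.0]]
end [0.5169 0.282  0.0186] err [ 0.1  0.  -0.1] roterr 0.02
```

move_arm --pt "0 0 0.16 0 0 0 0" --pt "0 0 0.17 0 0 0 0" --pt "0 0 0.16 0 0 0 0" --pt "0 0 0.17 0 0 0 0" --pt "0 0 0.16 0 0 0 0" --pt "0 0 0 0 0 0 0" --pt "0 0 0 0 0 0 0"

```text
time: 17.1
position: [0.5168, 0.2824, 0.0185]
ee_rot: [-2.023, -2.403, 0.0]
wrist_force: [-0.2, 0.9, -0.8]
finger_gap: 0.247
grip_force: 30.0
```

No contact force, and within 1 mm of the pickup pose. Releasing.

move_arm --pt "0 0 0.02 0 0 0 0" --pt "0 0 0 0 0 0 0.5" --pt "0 0 0 0 0 0 1" --pt "0 0 0 0 0 0 1" --pt "0 0 0 0 0 0 1" --pt "0 0 0 0 0 0 1" --pt "0 0 0 0 0 0 1" --pt "0 0 0 0 0 0 1"

```text
time: 17.9
position: [0.517, 0.2824, 0.018]
ee_rot: [2.024, 2.403, 0.0]
wrist_force: [-0.3, 0.3, 0.1]
finger_gap: 0.846
grip_force: 0.0
```

move_arm --pt "0 0 0 0 0 0 1" --pt "0 0 0 0 0 0 1" --pt "0 0 -0.4 0 0 0 1" --pt "0 0 -0.7 0 0 0 1" --pt "0 0 -0.9 0 0 0 1" --pt "0 0 -0.9 0 0 0 1" --pt "0 0 -0.9 0 0 0 1" --pt "0 0 -0.9 0 0 0 1"

```text
time: 18.7
position: [0.5168, 0.2825, 0.1611]
ee_rot: [2.023, 2.403, 0.001]
wrist_force: [0.8, -0.3, 0.5]
finger_gap: 1.003
grip_force: 0.0
```

move_arm --pt "0 0 -0.9 0 0 0 1" --pt "0 0 -0.6 0 0 0 1" --pt "0 0 0 0 0 0 1" --pt "0 0 0 0 0 0 1" --pt "0 0 0 0 0 0 1"

```text
time: 19.2
position: [0.5164, 0.2819, 0.2031]
ee_rot: [-2.023, -2.403, 0.002]
wrist_force: [0.6, 0.3, -1.5]
finger_gap: 1.0
grip_force: 0.0
```

Run:
```python
from h import *
st=sense();print(st["position"],st["finger_gap"],st["wrist_force"])
c=capture("scene");a=cv2.imread("pics/scene0.png")
roi=(slice(130,230),slice(345,400)) # shank+hook
g=lambda i:cv2.cvtColor(i[roi],cv2.COLOR_BGR2GRAY).astype(np.float32)
print("shift hook region",cv2.phaseCorrelate(g(a),g(c)))
m=cv2.matchTemplate(c[185:245,335:390],a[195:226,350:375],cv2.TM_CCOEFF_NORMED);print(cv2.minMaxLoc(m),"expect loc (15,10)")
m=cv2.matchTemplate(c[135:200,375:455],a[148:190,390:435],cv2.TM_CCOEFF_NORMED);print(cv2.minMaxLoc(m),"expect (15,13)")
Rr=R.from_euler("z",-1.837);s=ext("scene")
for d in boxes_of("scene","short_stick"):
    q=(d["point"][0]*640,d["point"][1]*480);print(np.round(q),Rr.inv().apply(at_z(s,q,.02)-[.569,-.2325,0]).round(3))
```

```text
[0.51641488 0.28191109 0.20306937] 1.000353712550266 [ 0.55637595  0.33451676 -1.52112391]
shift hook region ((0.061856816351173904, -0.02992155318055012), 0.6824686622619629)
(-0.2242157757282257, 0.9692838191986084, (30, 29), (15, 10)) expect loc (15,10)
(-0.36308005452156067, 0.9369019269943237, (35, 23), (15, 13)) expect (15,13)
[269. 303.] [-0.099  0.044  0.02 ]
[236. 386.] [-0.014  0.173  0.02 ]
[304. 356.] [-0.119  0.158  0.02 ]
[117. 343.] [0.142 0.043 0.02 ]
```

The pick is back at its starting pixels and the stick is on the apron at x≈-0.10, so I'm handing in.

```bash
python3 -c "
from plant import *
print(hand_in())"
```

```text
the job is handed in; nothing more can be done
None
```

The short stick is out of its slot and lies on the rack's apron at about x = -0.10 m, the pick is back in its rest at its starting place, and I handed the job in after about 19 s of the 48 s; the hand-in gave no verdict.

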